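# Draw back the steel lid of the cutter box and set the ring cutter in the pan

### The arm

A 6-joint arm with a two-finger parallel gripper is mounted at the origin on the work surface. World frame = base frame: x ahead of the robot, y to its left, z up, the work surface at z = 0. Lengths are in m, angles in rad, forces in N, time in s.
With the tool pointing down it reaches from about 0.3 to 0.775 m from the base axis. Payload 14.6 kg.
Tool frame: the origin (TCP) lies at the centre of the arm's flange, where the gripper is bolted on; the fingertips stand 199 mm ahead of it and the grasp point (between the pads) lies 180 mm ahead of it (env.tcp_to_tips is the distance from the TCP to the fingertips, in m); z points along the fingers, y is the line along which they close (so a half turn about z gives the same grasp; the last joint's range is limited). The gripper opens to 94 mm and grips with 3 to 60 N. Pads are 16 mm wide; open, the fingers measure 119 mm over their backs; the gripper's body (75 mm by 177 mm) begins 78 mm behind the grasp point.
Start: joints at [-0.067, 0.3, 1.521, -0, 1.321, -0.067], TCP at [0.55, -0, 0.405] pointing down, gripper open.
Joint ranges: [-3.03, 3.03], [-0.79, 2.21], [0.23, 2.52], [-1.04, 4.18], [0, 3.07], [-2.55, 2.55]. Speed limits (rad/s): [2.22, 2.22, 2.57, 3.14, 3.14, 3.14].

### API

Orientations are given as a unit quaternion [x, y, z, w].
In Python, from workcell import env, capture, finish_job gives the robot as it stands. The module is installed in compiled form; this text tells all that it offers.
- The arm moves only by the tool drive_tool, never from a script. Its argument "increments" is a list of rows, each a list of 3 entries, a list of its own where there are three numbers: the shift along the tool's x, y, z in m, then the turn about the tool's z in degrees, then the gripper command: -1 is fully open, 1 is shut, values between are in proportion. A call has 1 to 12 rows; each row is the pose to reach, as a shift and turn from the pose commanded when the call began, along the tool's axes at that moment; what a row does not reach only later rows make up. A row lasts 1/8 s, in which the tool goes at most 62.5 mm and 10.7 degrees, less where a joint would pass 70% of its speed; a pose out of reach is approached as far as the arm can. A call with a gripper value outside its range is refused whole. The fingers move at their own pace and stop on an object; the grip force is fixed at half the most. Time passes only in rows, so rows that repeat a pose let the fingers close. It gives the time, the measured TCP pose, the force, the opening and the grip force at its end, in the units of the state.
- env.observe(): the state, without advancing time (a new reading comes with each control period).
- capture(name): name is "scene" or "side" or "wrist"; returns a dict with "frame" (400x640x3 uint8, red, green, blue), "range_z" (400x640 float32, m along the optical axis (not along the pixel's ray), 0 where there is no reading), "fx", "fy", "cx", "cy" (pixels), "dist" ([k1, k2, p1, p2, k3] as OpenCV has them; the pictures are not rectified), "R" (3x3) and "t" (3): a world point X has camera coordinates R X + t. Camera axes: x right, y down, z forward; pixel columns grow to the right and rows downward; lengths in m; the calibration is good to about 2 mm. A picture is of the moment at which its call begins.
- finish_job(): hands the job in; it is judged then, once.
The state is a dict: "t": time; "qpos": joint angles; "joint_vel": joint speeds; "joint_efforts": joint torques, N m; "tcp_pos": TCP position; "ee_rot": TCP orientation; "wrist_force": force on the tool from outside, world axes, zero at the start; "moment": the same for the moment, N m; "grip_width": finger opening in m; "finger_force": force on a finger pad.
Only numpy, scipy, OpenCV 4.12 (cv2) and the standard library are available. Lean on these libraries where they do the work, as an engineer would, in place of code of your own. Each camera call takes 0.05 s, during which the arm holds its last target. There are 200 camera calls.

### The job

Open the green cutter box: press on top of its flat steel lid, just enough to grip it and never leaning hard, and draw it towards the robot, right back to its stop. Then lift the red ring cutter out of the box, set it down gently, standing flat inside the round dark pan, and let go. Leave the lid open and everything else where it is.

Things in the scene. Friction and masses are not known exactly. Their poses are not given: they have to be found in the camera images.
- box: Green plastic tub fixed to the table, 200 (x) x 170 (y) mm, floor and walls 6 mm; sides and far (+x) wall 66 mm high, front wall 40 mm (the lid passes over it). Origin: centre of its underside; its -x side faces the robot (yaw within 0.25 rad). Its flat metal lid (193 x 150 x 5 mm, no handle) runs between the sides on two dark rails. The cutter stands inside in the far half.
- lid (a joint): Lid travel towards the box's -x, m: 0 shut, 0.105 at the stop; starts at 0 to 0.015. 7 N along the slide moves it (+12 N per m/s); it stays where left. Press 11-18 N: less slips, and lid or tub take 25 N at most. Press on its black ribs, 35 mm beyond the box's centre when shut. Its top is 55 mm high above the box's centre, but the rails slope up or down by up to 0.07 rad, differently each time and not measured.
- cutter: Red plastic ring cutter: upright open tube, 50 mm outer diameter, wall 3 mm, 36 mm tall, 40 to 85 g. Origin: centre of its underside, on the tub's inner floor, 42 to 48 mm beyond the box's centre along the box's x, within 12 mm of its middle line. With the lid at its stop the far 105 mm of the tub is open: grasp it from above across its outside, fingers closing along the box's y.
- pan: Round shallow dark steel pan, loose, 150 mm across at the rim, 142 mm at the foot, 18 mm high, wall 3 mm, floor 4 mm thick, about 450 g. Origin: centre of its underside. On the other side of the table's middle line from the box.
- loaf_a: Tan loaf block 100 x 100 x 100 mm. Bystander. Origin: centre of its underside.
- loaf_b: Tan loaf block 100 x 100 x 100 mm. Bystander. Origin: centre of its underside.
- syrup: Amber bottle with yellow cap, 72 mm across, 170 mm tall. Bystander. Origin: centre of its underside.
- bowl: Blue ceramic bowl, 130 mm across, 60 mm high. Bystander. Origin: centre of its underside.
- jar: Glass jar with red cap, 70 mm across, 90 mm tall. Bystander. Origin: centre of its underside.
- scraper: Dough scraper lying flat: steel blade with a wooden grip, 115 mm wide, 110 mm long, 15 mm high. Bystander. Origin: on the table under its middle.
Mind the look-alikes: they are no part of the job. Leave any turquoise look-alike of the pan alone.

How it is judged:
On the way:
1. the lid is drawn back to its stop (at least 100 of 105 mm) while the cutter is still in the box (value of joint lid above 0.1 m and horizontal distance between cutter and box below 0.08 m), for 0.2 s.
At the end, for the whole second after the job is handed in: The lid is at least 97 mm open; the cutter stands upright (within 0.12 rad) and at rest flat on the floor of the level pan (centre within 46 mm of the pan's, underside within 9 mm of the pan's underside), released (value of joint lid above 0.097 m and horizontal distance between cutter and pan below 0.046 m and z of cutter in the frame of pan below 0.009 m and angle between cutter's own z axis and vertical below 0.12 rad and angle between pan's own z axis and vertical below 0.05 rad and linear speed of cutter below 0.02 m/s); the robot touches nothing.
It fails at once if the robot loads the box or its lid with more than 25 N (contact force between any of the fingers, the arm and box above 25 N).
It fails at once if the cutter is dropped or slammed into the pan (faster than 0.6 m/s below 60 mm there) (horizontal distance between cutter and pan below 0.07 m and height (world z) of cutter below 0.06 m and linear speed of cutter above 0.6 m/s).
It fails at once if the pan is shifted by more than 30 mm (distance of pan from where it was at the start of the episode above 0.03 m).
It fails at once if a bystander is moved by more than 20 mm (distance of any of loaf_a, loaf_b, syrup, bowl, jar, scraper from where it was at the start of the episode above 0.02 m).
It also fails if it takes over 72 s, if anything falls off the work surface, if the arm or the gripper's body presses on something with over 40 N, if the wrist force passes 120 N, or if a joint passes its speed limit or range.

## Working session

There is one attempt and no reset: what is moved stays moved. The work goes in short steps, Python scripts to look and compute and a tool call to move; the robot and the scene stay as the last step left them, time stands still between calls to the robot, and variables do not carry over. Pictures are saved under pics/ and viewed, at most 10 in all, crops included, and the job is handed in when it is done.

Besides the shell and the picture viewer there is one more tool, called after "Emit:" by a JSON object that holds its "fn" and its "kwargs", one argument or row to a line. drive_tool: Moves the arm, as the interface text tells. Its arguments: {"type":"object","properties":{"increments":{"type":"array"}},"required":["increments"]}

```bash
mkdir -p pics; cat > h.py <<'E'
import numpy as np, cv2
from workcell import env, capture, finish_job
def cloud(c):
    h,w=c["range_z"].shape
    K=np.array([[c["fx"],0,c["cx"]],[0,c["fy"],c["cy"]],[0,0,1]])
    u,v=np.meshgrid(np.arange(w),np.arange(h))
    p=np.stack([u,v],-1).reshape(-1,1,2).astype(float)
    n=cv2.undistortPoints(p,K,np.array(c["dist"],float)).reshape(h,w,2)
    z=c["range_z"]
    P=np.dstack([n[...,0]*z,n[...,1]*z,z])
    W=(P-np.array(c["t"]))@np.array(c["R"])
    W[z<=0]=np.nan
    return W
def save(c,n): cv2.imwrite("pics/"+n+".png",cv2.cvtColor(c["frame"],cv2.COLOR_RGB2BGR))
E
python3 - <<'E'
from h import *
for n in ("scene","side","wrist"):
    c=capture(n); save(c,n+"0"); np.savez(n+"0.npz",**c)
    print(n, -np.array(c["R"]).T@np.array(c["t"]))
print(env.observe())
a=[cv2.imread(f"pics/{n}0.png") for n in("scene","side")]
E
```

```text
scene [1.18951049 0.59680165 0.99288684]
side [ 0.28306652 -0.72008572  0.86752411]
wrist [0.55037701 0.07927553 0.38423325]
{'t': 0.15, 'qpos': array([-6.65606608e-02,  3.00308826e-01,  1.52143231e+00, -7.06261992e-06,
        1.32070702e+00, -6.66141368e-02]), 'joint_vel': array([ 0.00064848, -0.00198066, -0.00119199, -0.00132526,  0.00131398,
        0.00144805]), 'joint_efforts': array([-2.50185103e-04, -5.31960297e+01, -3.52822959e+01,  7.07691838e-02,
        2.35654798e-02, -3.66386917e-05]), 'tcp_pos': array([5.49970126e-01, 2.02045485e-05, 4.04238212e-01]), 'ee_rot': array([ 7.07087191e-01,  7.07126242e-01, -2.84243489e-04, -3.19666974e-04]), 'wrist_force': array([ 0.45400602,  0.93423539, -0.71028656]), 'moment': array([ 0.03159437, -0.05894421,  0.00527208]), 'finger_force': 0.0, 'grip_width': 0.09418599550093065}
```

View pics/scene0.png

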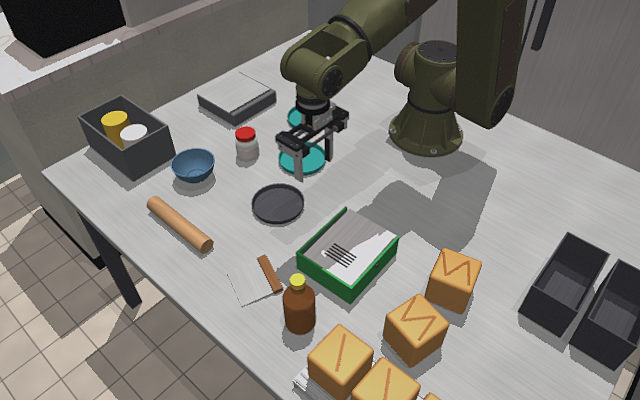

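View pics/wrist0.png

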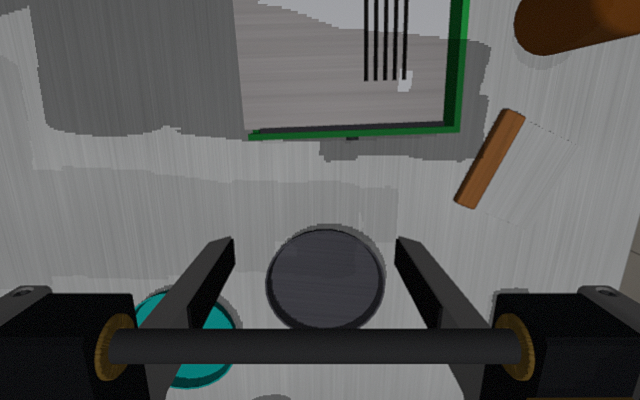

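The scene view shows the green box with its lid and black ribs at (342,255), and the dark pan at (278,204). The turquoise look-alikes are at (300,157). The wrist view shows the box at the top and the pan at (325,280), between the fingers. Next I'll measure the box, lid and pan.

```bash
python3 - <<'E'
from h import *
for n in ("scene","side","wrist"):
    c=dict(np.load(n+"0.npz")); W=cloud(c); f=c["frame"]
    hsv=cv2.cvtColor(f,cv2.COLOR_RGB2HSV); H,S,V=[hsv[...,i].astype(int) for i in range(3)]
    X,Y,Z=W[...,0],W[...,1],W[...,2]
    reg=(X>.3)&(X<.85)&(abs(Y)<.5)
    g=(H>45)&(H<75)&(S>120)&(V>30)&reg
    top=g&(Z>.055)&(Z<.075)
    print(n,"green",g.sum(),top.sum(), np.nanmedian(Z[top]) if top.any() else 0)
    if top.sum()>20:
        r=cv2.minAreaRect(W[top][:,:2].astype(np.float32)); print(" rect",r, cv2.boxPoints(r).round(4).tolist())
    r=cv2.minAreaRect(W[g][:,:2].astype(np.float32)); print(" all rect",r)
    if top.any():
        hull=cv2.minAreaRect(W[g][:,:2].astype(np.float32)); poly=cv2.boxPoints(hull)
        ins=np.array([cv2.pointPolygonTest(poly,(float(x),float(y)),True) if np.isfinite(x) else -1 for x,y in zip(X.ravel(),Y.ravel())]).reshape(X.shape)
        lid=(ins>.015)&(Z>.04)&(Z<.07)&~g
        P=W[lid]; A=np.c_[P[:,:2]-P[:,:2].mean(0),np.ones(len(P))]
        co=np.linalg.lstsq(A,P[:,2],rcond=None)[0]; print(" lid",len(P),P.mean(0),co, np.std(A@co-P[:,2]))
        rib=lid&(V<70)
        if rib.sum()>10: print(" ribs",rib.sum(),np.median(W[rib],0), cv2.minAreaRect(W[rib][:,:2].astype(np.float32)))
    # pan: dark pixels low sat with z .008-.025 or floor
    d=reg&(V<90)&(Z>.002)&(Z<.03)&(Y<.1)&(S<80)
    k,lab,st,ce=cv2.connectedComponentsWithStats(d.astype(np.uint8))
    for i in range(1,k):
        if st[i,4]>300:
            p=W[lab==i]; e=cv2.minEnclosingCircle(p[p[:,2]>.012][:,:2].astype(np.float32)) if (p[:,2]>.012).sum()>5 else None
            print(" dark",st[i].tolist(),p.mean(0).round(4),e)
E
```

```text
scene green 1854 686 0.06445181264089844
 rect ((0.5855104327201843, 0.1415008008480072), (0.20422475039958954, 0.17009375989437103), 2.474491834640503) [[0.4797999858856201, 0.22210000455379486], [0.487199991941452, 0.05209999904036522], [0.6912000179290771, 0.0608999989926815], [0.683899998664856, 0.23090000450611115]]
 all rect ((0.585491418838501, 0.14177067577838898), (0.20423254370689392, 0.17061737179756165), 2.466568946838379)
 lid 3140 [0.58715537 0.14371386 0.05534569] [-0.05138544 -0.00293514  0.05534569] 0.0018218355830610284
 ribs 108 [0.61646564 0.13885382 0.05456315] ((0.6154183149337769, 0.14126740396022797), (0.06806299835443497, 0.04112221300601959), 89.27808380126953)
 dark [252, 184, 52, 41, 952] [ 0.5547 -0.1241  0.0082] ((0.5659074783325195, -0.13188831508159637), 0.07743456214666367)
side green 1130 347 0.0630908269324623
 rect ((0.58399897813797, 0.13449743390083313), (0.19617529213428497, 0.1749124675989151), 0.9810179471969604) [[0.4844000041484833, 0.22030000388622284], [0.48739999532699585, 0.04540000110864639], [0.6836000084877014, 0.048700001090765], [0.
[... 509 characters left out ...]
711), 2.6461732387542725) [[0.4823000133037567, 0.16349999606609344], [0.48750001192092896, 0.051100000739097595], [0.6879000067710876, 0.06030000001192093], [0.682699978351593, 0.17270000278949738]]
 all rect ((0.5849764943122864, 0.11450561881065369), (0.20061005651950836, 0.1177028939127922), 2.6461732387542725)
 lid 18411 [0.58395571 0.11613812 0.05522115] [-0.05103378 -0.00198296  0.05522115] 0.0007715001064892156
 ribs 1197 [0.61478552 0.1344841  0.05388225] ((0.6151295304298401, 0.13355691730976105), (0.03959574177861214, 0.052374452352523804), 2.703362226486206)
 dark [265, 229, 120, 99, 9633] [ 0.5634 -0.1303  0.0057] ((0.5630233883857727, -0.13063541054725647), 0.07467376440763474)
```

Emit:
{"fn": "drive_tool", "kwargs": {
  "increments": [
    [[0.03,0.015,0],10,1],
    [[0.06,0.03,0],20,1],
    [[0.09,0.045,0],30,1],
    [[0.12,0.055,0],40,1],
    [[0.142,0.065,0],50,1],
    [[0.142,0.065,0],60,1],
    [[0.142,0.065,0],70,1],
    [[0.142,0.065,0.03],80,1],
    [[0.142,0.065,0.06],87.4,1],
    [[0.142,0.065,0.08],87.4,1],
    [[0.142,0.065,0.08],87.4,1],
    [[0.142,0.065,0.08],87.4,1]
  ]
}}

```text
t: 1.65
tcp_pos: [0.6152, 0.142, 0.3256]
ee_rot: [1.0, 0.023, 0.001, -0.0]
wrist_force: [0.1, -0.4, -0.2]
grip_width: 0.0007
finger_force: 0.0
```

```bash
python3 - <<'E'
from h import *
from scipy.spatial.transform import Rotation as R
o=env.observe(); print(o["tcp_pos"],R.from_quat(o["ee_rot"]).as_matrix().round(4),o["wrist_force"],o["grip_width"])
c=capture("wrist"); save(c,"w1"); W=cloud(c)
X,Y,Z=[W[...,i] for i in range(3)]
hsv=cv2.cvtColor(c["frame"],cv2.COLOR_RGB2HSV)
a=np.radians(2.6); bx=(X-.584)*np.cos(a)+(Y-.1405)*np.sin(a); by=-(X-.584)*np.sin(a)+(Y-.1405)*np.cos(a)
lid=(abs(bx)<.08)&(abs(by)<.065)&(Z>.045)&(Z<.07)
A=np.c_[bx[lid],by[lid],np.ones(lid.sum())]; print("lid",lid.sum(),np.linalg.lstsq(A,Z[lid],rcond=None)[0])
rib=lid&(hsv[...,2]<60); print("rib",rib.sum(),np.percentile(bx[rib],[1,50,99]),np.percentile(by[rib],[1,50,99]))
E
```

```text
[0.615152   0.14204215 0.32560553] [[ 9.99e-01  4.56e-02  1.00e-03]
 [ 4.56e-02 -9.99e-01  2.00e-04]
 [ 1.00e-03 -1.00e-04 -1.00e+00]] [ 0.08708068 -0.38568672 -0.18026435] 0.0007150145409784458
lid 19763 [-0.05102408  0.00059955  0.055123  ]
rib 1817 [0.01148717 0.03133312 0.05050864] [-0.03358715  0.00197381  0.03427582]
```

View pics/w1.png

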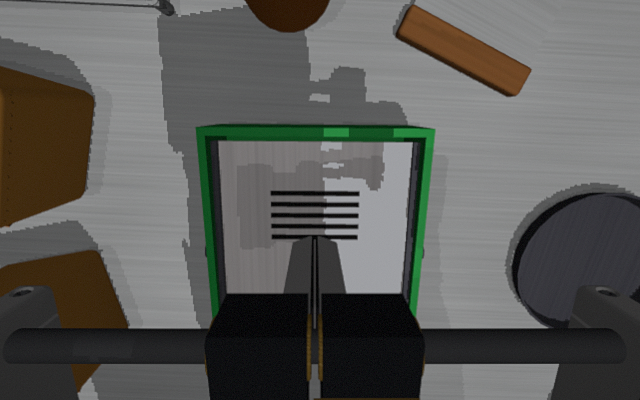

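The view shows the ribs centred at about (315,215), with the closed fingers aimed straight at them. The lid has a fitted slope of −0.051, and its centre is 31 mm beyond the box's. I'll descend gently from here.

Emit:
{"fn": "drive_tool", "kwargs": {
  "increments": [
    [[0,0,0.03],0,1],
    [[0,0,0.06],0,1],
    [[0,0,0.068],0,1],
    [[0,0,0.069],0,1],
    [[0,0,0.07],0,1],
    [[0,0,0.07],0,1],
    [[0,0,0.07],0,1]
  ]
}}

```text
t: 2.58
tcp_pos: [0.6151, 0.142, 0.2552]
ee_rot: [1.0, 0.023, 0.0, -0.0]
wrist_force: [0.8, -0.2, 0.1]
grip_width: 0.0006
finger_force: 0.0
```

Emit:
{"fn": "drive_tool", "kwargs": {
  "increments": [
    [[0,0,0.0005],0,1],
    [[0,0,0.001],0,1],
    [[0,0,0.001],0,1]
  ]
}}

```text
t: 2.95
tcp_pos: [0.615, 0.142, 0.2536]
ee_rot: [1.0, 0.023, -0.0, 0.0]
wrist_force: [0.3, -0.2, -0.2]
grip_width: 0.0003
finger_force: 0.0
```

Emit:
{"fn": "drive_tool", "kwargs": {
  "increments": [
    [[0,0,0.0005],0,1],
    [[0,0,0.001],0,1],
    [[0,0,0.001],0,1]
  ]
}}

```text
t: 3.32
tcp_pos: [0.615, 0.142, 0.2531]
ee_rot: [1.0, 0.023, 0.0, -0.0]
wrist_force: [-2.1, -0.5, 4.6]
grip_width: 0.0005
finger_force: 2.3
```

Emit:
{"fn": "drive_tool", "kwargs": {
  "increments": [
    [[0,0,0.0003],0,1],
    [[0,0,0.0005],0,1],
    [[0,0,0.0005],0,1]
  ]
}}

```text
t: 3.7
tcp_pos: [0.615, 0.142, 0.253]
ee_rot: [1.0, 0.023, 0.0, -0.0]
wrist_force: [-3.4, -0.3, 9.3]
grip_width: 0.0003
finger_force: 4.4
```

Emit:
{"fn": "drive_tool", "kwargs": {
  "increments": [
    [[0,0,0.0003],0,1],
    [[0,0,0.0006],0,1],
    [[0,0,0.0006],0,1]
  ]
}}

```text
t: 4.08
tcp_pos: [0.615, 0.142, 0.2529]
ee_rot: [1.0, 0.023, 0.0, -0.0]
wrist_force: [-4.5, -1.1, 12.9]
grip_width: 0.0006
finger_force: 6.5
```

Emit:
{"fn": "drive_tool", "kwargs": {
  "increments": [
    [[-0.002,0,-0.0001],0,1],
    [[-0.004,0,-0.0002],0,1],
    [[-0.007,0,-0.00035],0,1],
    [[-0.01,0,-0.0005],0,1]
  ]
}}

```text
t: 4.58
tcp_pos: [0.6057, 0.1416, 0.2534]
ee_rot: [1.0, 0.023, 0.002, -0.0]
wrist_force: [5.9, 0.9, 6.2]
grip_width: 0.0006
finger_force: 3.4
```

Emit:
{"fn": "drive_tool", "kwargs": {
  "increments": [
    [[0,0,0.0004],0,1],
    [[0,0,0.0008],0,1],
    [[0,0,0.0008],0,1]
  ]
}}

```text
t: 4.95
tcp_pos: [0.6056, 0.1416, 0.2533]
ee_rot: [1.0, 0.023, 0.002, -0.0]
wrist_force: [1.7, -0.6, 13.5]
grip_width: 0.0005
finger_force: 7.0
```

Emit:
{"fn": "drive_tool", "kwargs": {
  "increments": [
    [[-0.001,0,-5e-05],0,1],
    [[-0.003,0,-0.00015],0,1],
    [[-0.006,0,-0.0003],0,1]
  ]
}}

```text
t: 5.32
tcp_pos: [0.6, 0.1413, 0.2537]
ee_rot: [1.0, 0.023, 0.003, -0.0]
wrist_force: [7.3, 1.7, 9.1]
grip_width: 0.0003
finger_force: 5.0
```

```bash
cat >> h.py <<'E'
def lidrib():
    c=capture("wrist"); W=cloud(c); X,Y,Z=[W[...,i] for i in range(3)]
    hsv=cv2.cvtColor(c["frame"],cv2.COLOR_RGB2HSV)
    a=np.radians(2.6); bx=(X-.584)*np.cos(a)+(Y-.1405)*np.sin(a); by=-(X-.584)*np.sin(a)+(Y-.1405)*np.cos(a)
    lid=(abs(bx)<.095)&(abs(by)<.033)&(abs(by)>.02)&(Z>.045)&(Z<.07)
    rib=lid&(hsv[...,2]<60); print("rib",rib.sum(),np.percentile(bx[rib],[1,50,99]))
    t=env.observe()["tcp_pos"]; print("tip bx",(t[0]-.584)*np.cos(a)+(t[1]-.1405)*np.sin(a), t)
    return c
E
python3 -c "
from h import *
lidrib()"
```

```text
rib 1288 [0.00653261 0.02642863 0.04551207]
tip bx 0.0157870610623447 [0.59976622 0.14131712 0.25367623]
```

The lid has moved 5 mm, but the tip slipped 10 mm over it. I'll lift, go back to the rib centre, and press a little more while pulling.

Emit:
{"fn": "drive_tool", "kwargs": {
  "increments": [
    [[0,0,-0.003],0,1],
    [[0.0105,0,-0.003],0,1],
    [[0.0105,0,-0.003],0,1],
    [[0.0105,0,-0.0015],0,1],
    [[0.0105,0,-0.001],0,1],
    [[0.0105,0,-0.0006],0,1],
    [[0.0105,0,-0.0004],0,1],
    [[0.0105,0,-0.0004],0,1]
  ]
}}

```text
t: 6.38
tcp_pos: [0.6096, 0.1417, 0.2532]
ee_rot: [1.0, 0.023, 0.001, -0.0]
wrist_force: [-4.6, -0.8, 12.4]
grip_width: 0.0005
finger_force: 6.3
```

Emit:
{"fn": "drive_tool", "kwargs": {
  "increments": [
    [[0,0,0.0004],0,1],
    [[-0.0007,0,0.0007],0,1],
    [[-0.0014,0,0.0009],0,1],
    [[-0.0014,0,0.0009],0,1]
  ]
}}

```text
t: 6.88
tcp_pos: [0.6087, 0.1416, 0.2531]
ee_rot: [1.0, 0.023, 0.002, -0.0]
wrist_force: [1.9, -0.9, 14.6]
grip_width: 0.0003
finger_force: 7.3
```

Emit:
{"fn": "drive_tool", "kwargs": {
  "increments": [
    [[-0.001,0,0.0003],0,1],
    [[-0.002,0,0.0005],0,1],
    [[-0.003,0,0.0005],0,1],
    [[-0.004,0,0.0005],0,1]
  ]
}}

```text
t: 7.38
tcp_pos: [0.6053, 0.1414, 0.2533]
ee_rot: [1.0, 0.023, 0.004, -0.0]
wrist_force: [8.5, -0.9, 14.2]
grip_width: 0.0004
finger_force: 7.6
```

```bash
python3 -c "
from h import *
lidrib()"
```

```text
rib 1253 [0.00360546 0.02335903 0.04277908]
tip bx 0.02118532351168005 [0.6051641  0.14144824 0.25325996]
```

Emit:
{"fn": "drive_tool", "kwargs": {
  "increments": [
    [[-0.003,0,-0.00015],0,1],
    [[-0.006,0,-0.0003],0,1],
    [[-0.009,0,-0.00045],0,1],
    [[-0.012,0,-0.0006],0,1],
    [[-0.015,0,-0.00075],0,1],
    [[-0.018,0,-0.0009],0,1]
  ]
}}

```text
t: 8.18
tcp_pos: [0.5873, 0.1407, 0.2542]
ee_rot: [1.0, 0.023, 0.004, -0.0]
wrist_force: [7.1, 0.2, 14.5]
grip_width: 0.0005
finger_force: 7.8
```

```bash
python3 -c "
from h import *
lidrib()"
```

```text
rib 1383 [-0.01446012  0.00626896  0.09382884]
tip bx 0.0030313917765006286 [0.58702515 0.14070617 0.25418737]
```

Emit:
{"fn": "drive_tool", "kwargs": {
  "increments": [
    [[-0.003,0,-0.00015],0,1],
    [[-0.006,0,-0.0003],0,1],
    [[-0.009,0,-0.00045],0,1],
    [[-0.012,0,-0.0006],0,1],
    [[-0.015,0,-0.00075],0,1],
    [[-0.018,0,-0.0009],0,1],
    [[-0.021,0,-0.00105],0,1],
    [[-0.024,0,-0.0012],0,1],
    [[-0.027,0,-0.0014],0,1],
    [[-0.03,0,-0.0015],0,1]
  ]
}}

```text
t: 9.48
tcp_pos: [0.5574, 0.1395, 0.2557]
ee_rot: [1.0, 0.023, 0.004, -0.001]
wrist_force: [8.3, 1.3, 17.0]
grip_width: 0.0009
finger_force: 8.4
```

Emit:
{"fn": "drive_tool", "kwargs": {
  "increments": [
    [[-0.003,0,-0.00015],0,1],
    [[-0.006,0,-0.0003],0,1],
    [[-0.009,0,-0.00045],0,1],
    [[-0.012,0,-0.0006],0,1],
    [[-0.015,0,-0.00075],0,1],
    [[-0.018,0,-0.0009],0,1],
    [[-0.021,0,-0.00105],0,1],
    [[-0.024,0,-0.0012],0,1],
    [[-0.027,0,-0.0014],0,1],
    [[-0.03,0,-0.0015],0,1]
  ]
}}

```text
t: 10.72
tcp_pos: [0.5275, 0.1382, 0.2572]
ee_rot: [1.0, 0.023, 0.004, -0.001]
wrist_force: [9.1, 1.9, 16.8]
grip_width: 0.0007
finger_force: 8.9
```

```bash
python3 -c "
from h import *
lidrib()"
```

```text
rib 1252 [-0.07419297 -0.05442441 -0.03500073]
tip bx -0.056806001525924736 [0.52723739 0.13825535 0.25724008]
```

Emit:
{"fn": "drive_tool", "kwargs": {
  "increments": [
    [[-0.003,0,-0.0003],0,1],
    [[-0.006,0,-0.0005],0,1],
    [[-0.009,0,-0.0007],0,1],
    [[-0.011,0,-0.0008],0,1],
    [[-0.013,0,-0.0009],0,1],
    [[-0.014,0,-0.0009],0,1]
  ]
}}

```text
t: 11.52
tcp_pos: [0.5135, 0.1377, 0.2579]
ee_rot: [1.0, 0.023, 0.004, -0.001]
wrist_force: [7.8, 2.5, 15.5]
grip_width: 0.0005
finger_force: 8.5
```

Emit:
{"fn": "drive_tool", "kwargs": {
  "increments": [
    [[-0.001,0,-5e-05],0,1],
    [[-0.002,0,-0.0001],0,1],
    [[-0.003,0,-0.00015],0,1]
  ]
}}

```text
t: 11.9
tcp_pos: [0.5107, 0.1375, 0.2581]
ee_rot: [1.0, 0.023, 0.005, -0.001]
wrist_force: [11.6, 1.4, 13.4]
grip_width: 0.0004
finger_force: 7.4
```

```bash
python3 -c "
from h import *
lidrib()"
```

```text
rib 1298 [-0.08933409 -0.06920198 -0.05032535]
tip bx -0.07342438858778143 [0.51063813 0.13745698 0.2581097 ]
```

Emit:
{"fn": "drive_tool", "kwargs": {
  "increments": [
    [[-0.001,0,-5e-05],0,1],
    [[-0.001,0,-5e-05],0,1],
    [[-0.001,0,-0.005],0,1],
    [[0,0,-0.05],0,1],
    [[0,0,-0.08],0,-1],
    [[0.05,0,-0.08],0,-1],
    [[0.09,0,-0.08],0,-1],
    [[0.09,0,-0.08],0,-1],
    [[0.09,0,-0.08],0,-1]
  ]
}}

```text
t: 13.08
tcp_pos: [0.5985, 0.1413, 0.3348]
ee_rot: [1.0, 0.023, -0.001, 0.0]
wrist_force: [0.4, 0.4, 0.4]
grip_width: 0.0474
finger_force: 0.0
```

```bash
python3 - <<'E'
from h import *
c=lidrib(); save(c,"w2")
W=cloud(c); X,Y,Z=[W[...,i] for i in range(3)]
h=cv2.cvtColor(c["frame"],cv2.COLOR_RGB2HSV); H,S,V=[h[...,i].astype(int) for i in range(3)]
a=np.radians(2.6); bx=(X-.584)*np.cos(a)+(Y-.1405)*np.sin(a); by=-(X-.584)*np.sin(a)+(Y-.1405)*np.cos(a)
red=((H<10)|(H>170))&(S>120)&(abs(bx)<.095)&(abs(by)<.08)
top=red&(Z>.036)
print(red.sum(),top.sum(),np.median(Z[top]),np.c_[bx[red],by[red]].min(0),np.c_[bx[red],by[red]].max(0))
for m in (red,top): print(cv2.minEnclosingCircle(np.c_[X[m],Y[m]].astype(np.float32)), cv2.minEnclosingCircle(np.c_[bx[m],by[m]].astype(np.float32)))
E
```

```text
rib 481 [-0.08989653 -0.06957801 -0.05019802]
tip bx 0.014397754566766967 [0.59837521 0.14132315 0.33520818]
1217 686 0.04192562958851268 [-0.08826234 -0.03664348] [0.06718034 0.0457313 ]
((0.5726907253265381, 0.14940623939037323), 0.08083410561084747) ((-0.010893639177083969, 0.00941009446978569), 0.08083411306142807)
((0.5726808309555054, 0.14938171207904816), 0.08083044737577438) ((-0.010904628783464432, 0.009386041201651096), 0.08083045482635498)
```

View pics/w2.png

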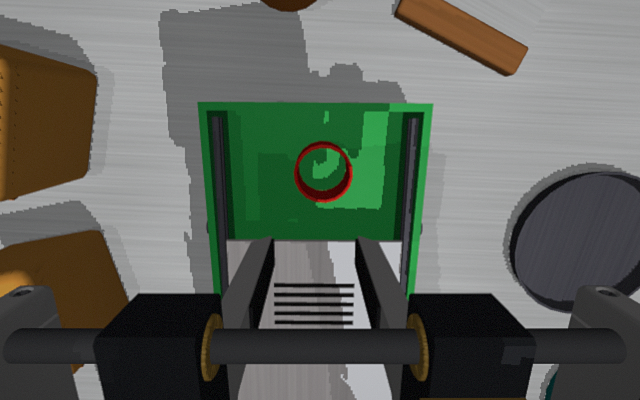

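The lid is open at its stop, and the red cutter stands at (324,172) in the tub. I'll fit its rim circle.

```bash
python3 - <<'E'
from h import *
c=capture("wrist"); W=cloud(c); X,Y,Z=[W[...,i] for i in range(3)]
h=cv2.cvtColor(c["frame"],cv2.COLOR_RGB2HSV); H,S,V=[h[...,i].astype(int) for i in range(3)]
a=np.radians(2.6); bx=(X-.584)*np.cos(a)+(Y-.1405)*np.sin(a); by=-(X-.584)*np.sin(a)+(Y-.1405)*np.cos(a)
red=((H<10)|(H>170))&(S>120)&(bx>.01)&(bx<.09)&(abs(by)<.05)
top=red&(Z>.039)&(Z<.046)
print(top.sum(),np.percentile(Z[top],[5,50,95]),cv2.minEnclosingCircle(np.c_[bx[top],by[top]].astype(np.float32)),cv2.minEnclosingCircle(np.c_[X[top],Y[top]].astype(np.float32)))
r=(bx>-.03)&(bx<.09)&(abs(by)<.08)&(Z>.02)&(Z<.058)&(V<90)&(S<80)
for s in (-1,1):
    m=r&(s*by>.045); print(m.sum(), np.percentile(by[m],[2,98]),np.median(Z[m]))
o=env.observe();print(o["tcp_pos"],o["grip_width"])
E
```

```text
531 [0.04025775 0.04190566 0.04297723] ((0.042806174606084824, -0.007196699269115925), 0.024698736146092415) ((0.6270886063575745, 0.13525250554084778), 0.02469877526164055)
1106 [-0.07914812 -0.07376178] 0.054650762136592826
1076 [0.0709479  0.07876729] 0.054913666601890274
[0.59836812 0.1413349  0.33550664] 0.05507548975571074
```

Emit:
{"fn": "drive_tool", "kwargs": {
  "increments": [
    [[0.0285,0.0075,0],0,-0.5],
    [[0.0285,0.0075,0.03],0,-0.5],
    [[0.0285,0.0075,0.05],0,-0.5],
    [[0.0285,0.0075,0.05],0,-0.5],
    [[0.0285,0.0075,0.05],0,-0.5]
  ]
}}

```text
t: 13.8
tcp_pos: [0.6279, 0.1352, 0.2867]
ee_rot: [1.0, 0.023, 0.001, -0.0]
wrist_force: [-0.8, -1.0, 1.0]
grip_width: 0.0704
finger_force: 0.0
```

```bash
python3 - <<'E'
from h import *
c=capture("wrist"); save(c,"w3")
o=env.observe();print(o["tcp_pos"],o["grip_width"])
a=np.radians(2.6);x,y=o["tcp_pos"][:2]-[.584,.1405];print(x*np.cos(a)+y*np.sin(a),-x*np.sin(a)+y*np.cos(a))
E
```

```text
[0.62794327 0.1352185  0.28684127] 0.0705334696873331
0.04365844722098253 -0.007269456973729568
```

View pics/w3.png

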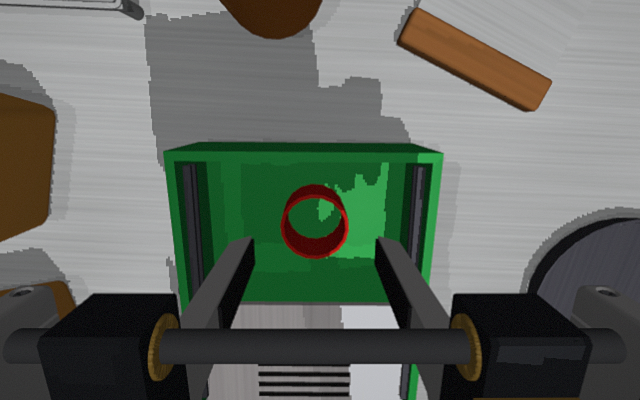

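The cutter at (315,222) sits centrally between the open fingers, which clear the rails. I'll descend and grip.

Emit:
{"fn": "drive_tool", "kwargs": {
  "increments": [
    [[-0.0005,0,0.025],0,-0.5],
    [[-0.0005,0,0.05],0,-0.5],
    [[-0.0005,0,0.065],0,-0.5],
    [[-0.0005,0,0.074],0,-0.5],
    [[-0.0005,0,0.074],0,-0.5],
    [[-0.0005,0,0.074],0,0.2],
    [[-0.0005,0,0.074],0,0.2],
    [[-0.0005,0,0.074],0,0.2],
    [[-0.0005,0,0.074],0,0.2]
  ]
}}

```text
t: 14.98
tcp_pos: [0.6275, 0.1351, 0.2121]
ee_rot: [1.0, 0.023, 0.0, -0.0]
wrist_force: [-0.3, 0.5, 4.5]
grip_width: 0.0502
finger_force: 30.0
```

Emit:
{"fn": "drive_tool", "kwargs": {
  "increments": [
    [[0,0,-0.01],0,0.2],
    [[0,0,-0.04],0,0.2],
    [[0,0,-0.08],0,0.2],
    [[0,0,-0.12],0,0.2],
    [[0,0,-0.12],0,0.2],
    [[0,0,-0.12],0,0.2]
  ]
}}

```text
t: 15.72
tcp_pos: [0.6272, 0.135, 0.3308]
ee_rot: [1.0, 0.023, -0.001, 0.0]
wrist_force: [-0.3, -1.0, -1.1]
grip_width: 0.0502
finger_force: 30.0
```

```bash
python3 - <<'E'
from h import *
o=env.observe();print(o["tcp_pos"],o["grip_width"],o["wrist_force"],o["finger_force"])
for n in("side","scene"):
    c=capture(n); save(c,n+"1"); W=cloud(c); X,Y,Z=[W[...,i] for i in range(3)]
    h=cv2.cvtColor(c["frame"],cv2.COLOR_RGB2HSV); H,S,V=[h[...,i].astype(int) for i in range(3)]
    red=((H<8)|(H>172))&(S>130)&(abs(X-.627)<.05)&(abs(Y-.135)<.05)&(Z>.05)
    print(n,red.sum(),np.percentile(W[red],[2,98],axis=0) if red.any() else 0)
    # pan
    reg=(X>.45)&(X<.68)&(Y>-.25)&(Y<-.02)&(V<90)&(S<80)&(Z>.012)&(Z<.025)
    print(" pan",reg.sum(),cv2.minEnclosingCircle(np.c_[X[reg],Y[reg]].astype(np.float32)))
E
```

```text
[0.62721341 0.13499564 0.33077309] 0.05021239763248299 [-0.30938028 -0.97640371 -1.13248657] 29.99989255797118
side 155 [[0.60165169 0.10868884 0.12848226]
 [0.63538733 0.15695133 0.16149697]]
 pan 225 ((0.5620719790458679, -0.133540078997612), 0.0745169147849083)
scene 328 [[0.60405127 0.11116455 0.12546743]
 [0.65267488 0.15814103 0.16275793]]
 pan 168 ((0.5627890825271606, -0.1303711235523224), 0.07632938772439957)
```

View pics/side1.png

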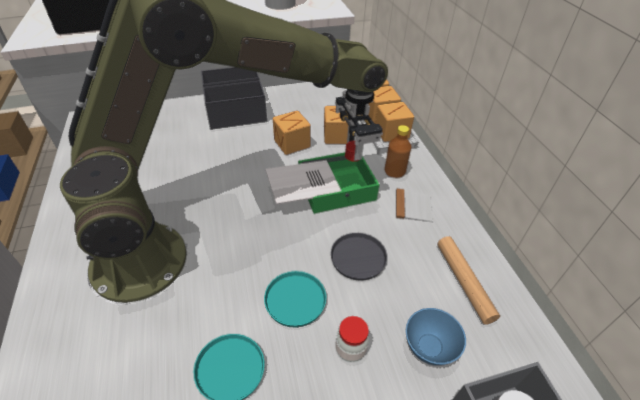

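The cutter is held level at the grip, the lid is still open, and the dark pan at (358,256) is where it was. I'll carry the cutter to the pan.

Emit:
{"fn": "drive_tool", "kwargs": {
  "increments": [
    [[-0.01,0.03,0],0,0.2],
    [[-0.022,0.075,0],0,0.2],
    [[-0.036,0.125,0],0,0.2],
    [[-0.052,0.175,0],0,0.2],
    [[-0.065,0.225,0],0,0.2],
    [[-0.072,0.25,0],0,0.2],
    [[-0.076,0.263,0],0,0.2],
    [[-0.076,0.263,0.02],0,0.2],
    [[-0.076,0.263,0.04],0,0.2],
    [[-0.076,0.263,0.06],0,0.2],
    [[-0.076,0.263,0.06],0,0.2]
  ]
}}

```text
t: 17.2
tcp_pos: [0.5633, -0.1305, 0.2698]
ee_rot: [1.0, 0.023, -0.002, -0.001]
wrist_force: [1.2, -0.1, 0.1]
grip_width: 0.0499
finger_force: 30.0
```

```bash
python3 - <<'E'
from h import *
o=env.observe();print(o["tcp_pos"],o["grip_width"])
c=capture("wrist"); save(c,"w4"); W=cloud(c); X,Y,Z=[W[...,i] for i in range(3)]
h=cv2.cvtColor(c["frame"],cv2.COLOR_RGB2HSV); H,S,V=[h[...,i].astype(int) for i in range(3)]
fl=(np.hypot(X-.563,Y+.131)<.055)&(abs(Z)<.012); print("floor z",np.median(Z[fl]))
E
```

```text
[ 0.5633015  -0.13047603  0.26981448] 0.049899127258544174
floor z 0.004130698794448856
```

View pics/w4.png

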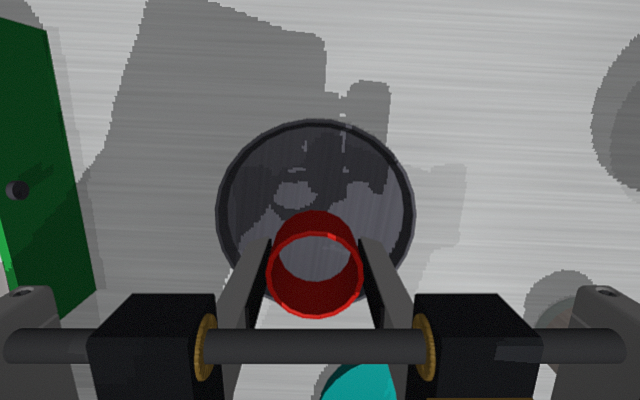

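The cutter hangs upright at (315,275), above the pan at (316,215). The offset is only camera parallax. I'll lower it gently.

Emit:
{"fn": "drive_tool", "kwargs": {
  "increments": [
    [[0,0,0.02],0,0.2],
    [[0,0,0.04],0,0.2],
    [[0,0,0.052],0,0.2],
    [[0,0,0.056],0,0.2],
    [[0,0,0.0575],0,0.2],
    [[0,0,0.0585],0,0.2],
    [[0,0,0.0585],0,0.2],
    [[0,0,0.0585],0,0.2]
  ]
}}

```text
t: 18.25
tcp_pos: [0.5635, -0.1311, 0.2132]
ee_rot: [1.0, 0.023, 0.0, 0.0]
wrist_force: [0.0, -0.2, -0.7]
grip_width: 0.05
finger_force: 30.0
```

Emit:
{"fn": "drive_tool", "kwargs": {
  "increments": [
    [[0,0,0.0005],0,0.2],
    [[0,0,0.001],0,0.2],
    [[0,0,0.001],0,0.2]
  ]
}}

```text
t: 18.62
tcp_pos: [0.5634, -0.1311, 0.2119]
ee_rot: [1.0, 0.023, -0.0, -0.0]
wrist_force: [-0.3, -0.3, -0.1]
grip_width: 0.0498
finger_force: 30.0
```

Emit:
{"fn": "drive_tool", "kwargs": {
  "increments": [
    [[0,0,0.0005],0,0.2],
    [[0,0,0.001],0,0.2],
    [[0,0,0.001],0,0.2]
  ]
}}

```text
t: 19.0
tcp_pos: [0.5634, -0.1311, 0.2109]
ee_rot: [1.0, 0.023, -0.0, -0.0]
wrist_force: [-0.0, 0.9, -0.8]
grip_width: 0.0499
finger_force: 30.0
```

Emit:
{"fn": "drive_tool", "kwargs": {
  "increments": [
    [[0,0,0.0005],0,0.2],
    [[0,0,0.0008],0,0.2],
    [[0,0,0.0008],0,0.2]
  ]
}}

```text
t: 19.38
tcp_pos: [0.5634, -0.1311, 0.2102]
ee_rot: [1.0, 0.023, -0.0, -0.0]
wrist_force: [0.2, 0.2, -0.0]
grip_width: 0.0497
finger_force: 30.0
```

Emit:
{"fn": "drive_tool", "kwargs": {
  "increments": [
    [[0,0,0.0003],0,0.2],
    [[0,0,0.0006],0,0.2],
    [[0,0,0.0006],0,0.2]
  ]
}}

```text
t: 19.75
tcp_pos: [0.5634, -0.1311, 0.2101]
ee_rot: [1.0, 0.023, 0.0, 0.0]
wrist_force: [-3.3, 0.7, 5.5]
grip_width: 0.0502
finger_force: 30.0
```

Contact. I'll release and retreat.

Emit:
{"fn": "drive_tool", "kwargs": {
  "increments": [
    [[0,0,-0.0003],0,0.2],
    [[0,0,-0.0003],0,-0.4],
    [[0,0,-0.0003],0,-0.4],
    [[0,0,-0.0003],0,-0.4],
    [[0,0,-0.0003],0,-0.4],
    [[0,0,-0.01],0,-0.4],
    [[0,0,-0.03],0,-0.4],
    [[0,0,-0.07],0,-0.4],
    [[0,0,-0.12],0,-0.4],
    [[0,0,-0.15],0,-0.4],
    [[0,0,-0.15],0,-0.4],
    [[0,0,-0.15],0,-0.4]
  ]
}}

```text
t: 21.25
tcp_pos: [0.5632, -0.131, 0.3589]
ee_rot: [1.0, 0.023, -0.001, -0.0]
wrist_force: [0.1, -0.3, -0.5]
grip_width: 0.066
finger_force: 0.0
```

```bash
python3 - <<'E'
from h import *
o=env.observe();print(o["t"],o["tcp_pos"],o["grip_width"])
c=capture("wrist"); W=cloud(c); X,Y,Z=[W[...,i] for i in range(3)]
h=cv2.cvtColor(c["frame"],cv2.COLOR_RGB2HSV); H,S,V=[h[...,i].astype(int) for i in range(3)]
red=((H<10)|(H>170))&(S>120)&(np.hypot(X-.563,Y+.131)<.07)&(Z>.036)&(Z<.046)
print(red.sum(),np.percentile(Z[red],[5,50,95]),cv2.minEnclosingCircle(np.c_[X[red],Y[red]].astype(np.float32)))
d=(abs(X-.563)<.1)&(abs(Y+.131)<.1)&(V<90)&(S<80)&(Z>.012)&(Z<.025); print("pan",cv2.minEnclosingCircle(np.c_[X[d],Y[d]].astype(np.float32)))
c=capture("side"); save(c,"side2")
E
```

```text
21.25 [ 0.56322917 -0.13104994  0.35890452] 0.06601170973516442
544 [0.03695112 0.03975911 0.04102007] ((0.5624787211418152, -0.13130652904510498), 0.024902431294322014)
pan ((0.5629850029945374, -0.13050083816051483), 0.07432147115468979)
```

View pics/side2.png

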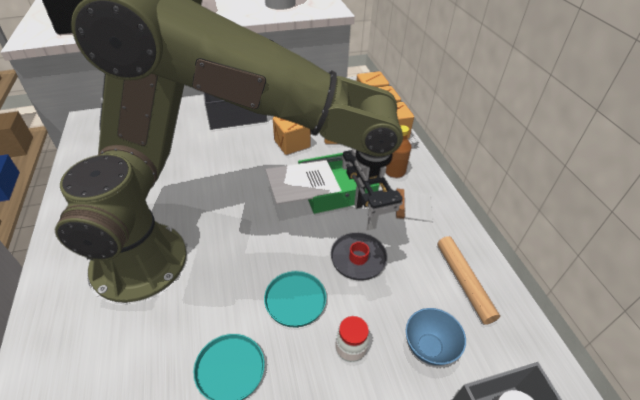

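The cutter stands in the dark pan at (358,253), the lid is open at (310,180), and the gripper is clear of everything.

```bash
python3 -c "
from h import *
print(finish_job())"
```

```text
the job is handed in; nothing more can be done
None
```

The job is handed in at about 21 s with no verdict returned: the lid is open at its stop (about 104 mm measured), and the cutter stands released within 1 mm of the centre of the dark pan, which did not shift.

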